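# Clear the jammed pin feed chute

### The job

A flanged bush has dropped flange-up into the pin feed chute and hangs in it, holding back the pins. Lift the bush out so that the pins behind it roll down to the end stop, and set it down (do not drop it) in the empty compartment of the two-compartment tray. All three pins must stay in the chute and finish in a row against the stop.

Things in the scene. Friction and masses are not known exactly. Their poses are not given: they have to be found in the camera images.
- bush: Bronze flanged bush hanging in the chute (not its twin on the bench). Flange 45 mm diameter, 9 thick; sleeve 32 mm diameter; 37 long, 0.11 kg. Origin: centre of the flange's flat face, now on top; own z runs down the sleeve. The flange rests on the wall tops, 3 mm past each outside: grip the rim across the chute (its y). Leans 12 degrees, not wedged; raise it 40 mm to clear.
- chute: Fixed metal channel on a base plate, 220 mm long. Origin: on the bench under its middle; x uphill (level), y across, z up. Slope 12 degrees; inside 35 wide, 39 over the walls, walls 31 high, floor 45 above the bench at mid length. Stop at the low (-x) end. Straps 8 wide, 5 thick cross the wall tops at the high end and just downhill of the bush; pins roll under them.
- pin_rear: Uppermost of three equal plain steel pins, 16 mm diameter, 30 mm long, lying across the channel in a row just uphill of the bush; they roll down by themselves once it is out. Origin: its centre; y along the pin. With all three against the stop this one's centre is at x = -67, z = 39 mm in the chute's frame.
- tray: Fixed red tray, 106 x 190 mm, walls 32 high, 2 thick, floor 2; a 20 mm high partition halfway along makes two compartments of 101 x 92 mm. Origin: centre of its underside; y along its length. The empty compartment is the +y one, nearer the robot, its middle 48 mm from the origin; a gear lies in the other. The deep blue bin is not part of the job.
Things that resemble listed ones, but are neither listed nor needed, are in the scene too. What is shaped like the bush but blue or green is not meant.

How it is judged:
By the outcome, as a careful person would: the job done as asked, in the order asked, and still so for the second after the job is handed in, with the robot touching nothing.
It also fails if it takes over 32 s, if anything falls off the work surface, if the arm or the gripper's body presses on something with over 40 N, if the wrist force passes 120 N, or if a joint passes its speed limit or range.

### The arm

A 6-joint arm with a two-finger parallel gripper is mounted at the origin on a cart in front of the work surface, level with it; the furniture and walls round the work are solid. World frame = base frame: x ahead of the robot, y to its left, z up, the work surface at z = 0. Lengths are in m, angles in rad, forces in N, time in s.
With the tool pointing down it reaches from about 0.35 to 0.975 m from the base axis. Payload 17.4 kg.
Tool frame: the origin (TCP) lies at the very end of the fingers, on their centre line; the grasp point (between the pads) lies bot.hold_point_z behind it (bot.hold_point_z is the distance from the TCP to the grasp point, in m); z points along the fingers, y is the direction in which the jaws open and shut (so a half turn about z gives the same grasp; the last joint's range is limited). The gripper opens to 85 mm and grips with 20 to 120 N. Pads are 22 mm wide; open, the fingers measure 114 mm over their backs; the gripper's body (76 mm by 85 mm) begins 54 mm behind the grasp point. The pads swing forward as they close: fully open they stand 13 mm farther back than shut.
Start: joints at [-1.183, 0.116, 1.442, -0, 1.584, -0.038], TCP at [0.279, -0.615, 0.231] pointing down, gripper open.
Joint ranges: [-2.83, 2.83], [-0.83, 2.19], [0.07, 2.5], [-1.14, 4.28], [0.01, 3], [-2.97, 2.97]. Speed limits (rad/s): [1.89, 1.89, 2.22, 3.14, 3.14, 3.14].

### API

Orientations are given as a unit quaternion [w, x, y, z].
In Python, from plant import bot gives the robot as it stands. Calls block until the motion is done:
- bot.move_pose(position, orientation): joint-space move of the TCP to a pose.
- bot.movel(position, feed=0.15, orientation=None, guard=None): straight line of the TCP; orientation=None keeps the orientation; feed is the mean speed in m/s. With guard (N) it stops when the force on the tool has changed by that much, and returns True; else False.
- bot.movej(angles): joint-space move.
- bot.grip(opening, strength=None): opening from 0.0 (shut) to 1.0 (fully open); strength is the grip in N (None keeps the last); returns when the fingers have stopped.
- bot.dwell(seconds).
- bot.ik(position, orientation): joint angles nearest the present ones, or None.
- bot.read_camera(name): name is "scene" or "top"; returns a dict with "image" (480x640x3 uint8, red, green, blue), "z_map" (480x640 float32, m along the optical axis (not along the pixel's ray), 0 where there is no reading), "fovy" (degrees; the focal length in pixels is half the picture's height over the tangent of half this angle, whatever the lens; pixels are square), "cx", "cy" (the principal point, pixels), "rvec" (rotation vector, rad) and "tvec" (3), from world to camera coordinates, as OpenCV has them. Camera axes: x right, y down, z forward; pixel columns grow to the right and rows downward; lengths in m; the calibration is good to about 2 mm. A picture is of the moment at which its call begins.
A pose or a line that the arm cannot do raises bot.IKError and nothing moves.
- bot.sign_off(): hands the job in, once; it reports no verdict.
Readings, each from a call of its own:
- bot.get_time_s(): time.
- bot.get_qpos(): joint angles.
- bot.get_qd(): joint speeds.
- bot.get_joint_efforts(): joint torques, N m.
- bot.get_position(): TCP position.
- bot.get_tcp_rot(): TCP orientation.
- bot.get_force(): force on the tool from outside, world axes, zero at the start.
- bot.get_ft_torque(): the same for the moment, N m.
- bot.get_gripper_width(): opening from 0.0 (shut) to 1.0 (fully open).
Only numpy, scipy, OpenCV 4.12 (cv2) and the standard library are available. Lean on these libraries where they do the work, as an engineer would, in place of code of your own. Each camera call takes 0.05 s, during which the arm holds its last target.

## Working session

There is one attempt and no reset: what is moved stays moved. The work goes in short steps, each a Python script; the robot and the scene stay as the last script left them, time stands still between calls to the robot, and variables do not carry over. Pictures are saved under pics/ and viewed, and the job is handed in when it is done.

```bash
mkdir -p pics; ls; cat > h.py <<'E'
import numpy as np, cv2, pickle
def cap(bot,n,tag):
    d=bot.read_camera(n); pickle.dump(d,open(f'{tag}_{n}.pkl','wb'))
    cv2.imwrite(f'pics/{tag}_{n}.png',d['image'][:,:,::-1]); return d
def load(tag,n): return pickle.load(open(f'{tag}_{n}.pkl','rb'))
def cam(d):
    f=240/np.tan(np.radians(d['fovy'])/2); R=cv2.Rodrigues(np.array(d['rvec'],float))[0]; t=np.array(d['tvec'],float).ravel()
    return f,R,t
def ray(d,u,v):
    f,R,t=cam(d); r=R.T@np.array([(u-d['cx'])/f,(v-d['cy'])/f,1]); return -R.T@t,r
def onz(d,u,v,z):
    c,r=ray(d,u,v); return c+r*(z-c[2])/r[2]
def proj(d,p):
    f,R,t=cam(d); q=R@np.asarray(p)+t; return np.array([f*q[0]/q[2]+d['cx'],f*q[1]/q[2]+d['cy']])
def cloud(d):
    f,R,t=cam(d); v,u=np.mgrid[0:480,0:640]; z=d['z_map']
    P=np.stack([(u-d['cx'])/f*z,(v-d['cy'])/f*z,z],-1); return (P-t)@R
E
python3 - <<'E'
from plant import bot
from h import *
for n in('scene','top'):
    d=cap(bot,n,'a'); f,R,t=cam(d); print(n,d['fovy'],d['cx'],d['cy'],-R.T@t,R[2])
print(bot.hold_point_z,bot.get_time_s(),bot.get_tcp_rot(),bot.get_force())
E
```

```text
pics
scene 55.81663335636191 322.6953960325936 241.11017333143448 [0.27814087 0.3559495  0.71971437] [ 0.31022258 -0.53793113 -0.78383165]
top 55.54013880908538 318.0348571065899 245.0895078026206 [ 0.42766603 -0.09089384  1.03767666] [ 0.09293279 -0.02197537 -0.99542985]
0.0187 0.1 [-5.32471169e-04  9.77420326e-01  2.11303609e-01 -8.80884115e-05] [ 0.31903685  0.71726821 -0.02041168]
```

View pics/a_scene.png

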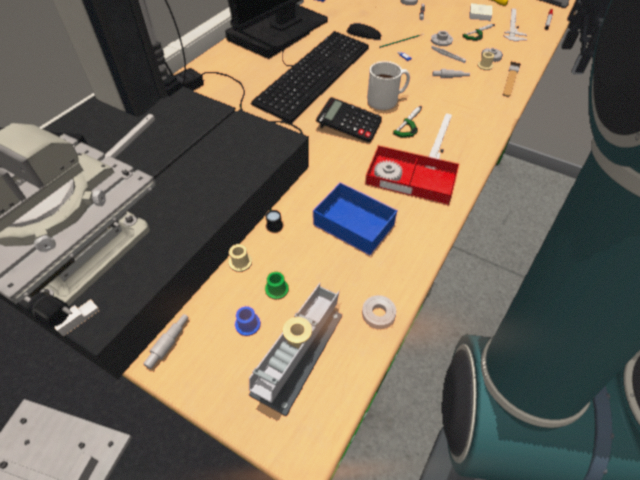

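View pics/a_top.png

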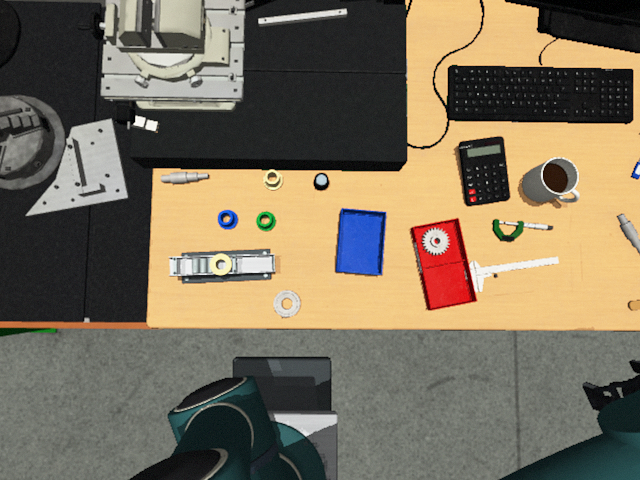

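The scene view shows the chute at about (295,345) with the bronze bush at (297,330). Its twin is at (238,257) and the red tray at (412,175). In the top view the chute is at (222,265), the bush at (221,264), and the tray at (443,263), with the gear in the upper compartment. I'll zoom in.

```bash
python3 - <<'E'
from h import *
a=load('a','scene');b=load('a','top')
cv2.imwrite('pics/z1.png',cv2.resize(a['image'][270:420,220:420,::-1],None,fx=4,fy=4,interpolation=cv2.INTER_CUBIC))
cv2.imwrite('pics/z2.png',cv2.resize(b['image'][235:325,150:320,::-1],None,fx=4.7,fy=4.7,interpolation=cv2.INTER_CUBIC))
for n,d in(('scene',a),('top',b)):
    im=d['image'].astype(int); C=cloud(d); hsv=cv2.cvtColor(d['image'],cv2.COLOR_RGB2HSV)
    print(n,'red')
    m=((hsv[...,0]<6)|(hsv[...,0]>174))&(hsv[...,1]>150)&(hsv[...,2]>60)
    k,l,s,c=cv2.connectedComponentsWithStats(m.astype(np.uint8))
    for i in range(1,k):
        if s[i,4]>300: print(s[i],c[i])
for (n,d,u,v) in(('s',a,297,330),('t',b,221,264)):
    print(hsv[v,u] if n=='t' else '', d['image'][v-8:v+9:4,u-8:u+9:4].tolist())
    print(cloud(d)[v-10:v+11:5,u-10:u+11:5].round(3).tolist())
E
```

```text
scene red
[ 366  147   92   57 2667] [417.89688789 173.99100112]
top red
[ 411  218   66   92 3482] [444.7039058 268.0459506]
 [[[241, 224, 164], [242, 227, 167], [236, 222, 160], [242, 230, 171], [242, 227, 167]], [[239, 221, 159], [144, 120, 88], [150, 125, 92], [166, 140, 101], [241, 226, 165]], [[236, 217, 155], [133, 112, 81], [138, 114, 85], [147, 124, 90], [237, 219, 158]], [[241, 225, 165], [194, 166, 119], [141, 121, 93], [204, 178, 125], [242, 227, 167]], [[243, 234, 176], [243, 232, 171], [243, 231, 171], [243, 230, 170], [242, 230, 170]]]
[[[0.526, 0.049, -0.001], [0.491, 0.08, 0.083], [0.484, 0.076, 0.083], [0.478, 0.071, 0.081], [0.473, 0.065, 0.076]], [[0.493, 0.092, 0.083], [0.486, 0.087, 0.082], [0.481, 0.082, 0.078], [0.473, 0.079, 0.083], [0.466, 0.075, 0.081]], [[0.488, 0.099, 0.083], [0.486, 0.089, 0.069], [0.482, 0.081, 0.06], [0.473, 0.08, 0.066], [0.461, 0.083, 0.083]], [[0.482, 0.107, 0.086], [0.477, 0.101, 0.082], [0.482, 0.082, 0.044], [0.463, 0.095, 0.085], [0.457, 0.09, 0.083]], [[0.479, 0.113, 0.082], [0.471, 0.11, 0.085], [0.466, 0.105, 0.083], [0.458, 
[... 360 characters left out ...]
 [249, 245, 197], [253, 248, 194]], [[238, 232, 195], [249, 245, 189], [249, 242, 188], [253, 249, 194], [175, 178, 185]]]
[[[0.501, 0.128, 0.007], [0.501, 0.116, 0.009], [0.496, 0.09, 0.085], [0.502, 0.094, 0.01], [0.502, 0.083, 0.008]], [[0.487, 0.115, 0.066], [0.486, 0.101, 0.083], [0.486, 0.09, 0.083], [0.486, 0.08, 0.084], [0.489, 0.077, 0.039]], [[0.475, 0.111, 0.082], [0.476, 0.102, 0.076], [0.477, 0.097, 0.047], [0.477, 0.086, 0.047], [0.475, 0.07, 0.082]], [[0.465, 0.11, 0.085], [0.465, 0.1, 0.082], [0.466, 0.097, 0.044], [0.465, 0.079, 0.086], [0.467, 0.077, 0.039]], [[0.454, 0.111, 0.082], [0.454, 0.099, 0.086], [0.454, 0.089, 0.084], [0.455, 0.085, 0.052], [0.456, 0.076, 0.038]]]
```

View pics/z1.png

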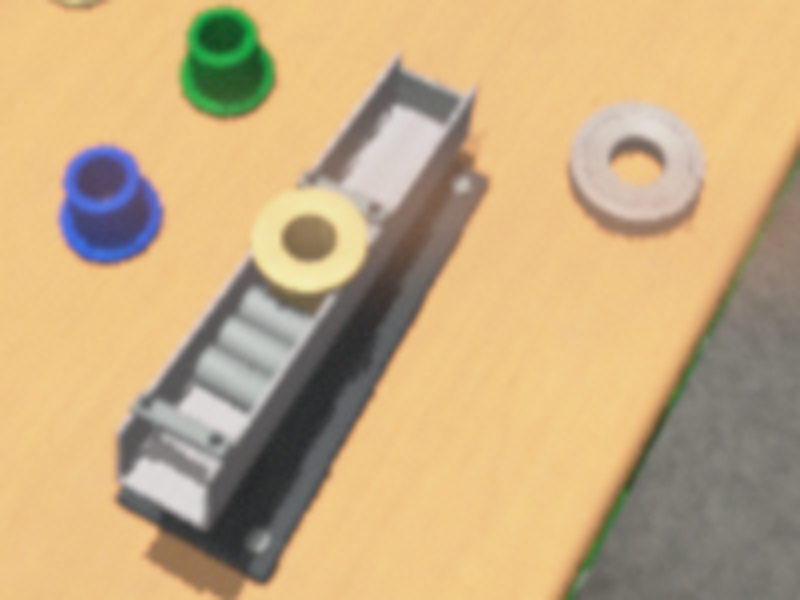

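View pics/z2.png

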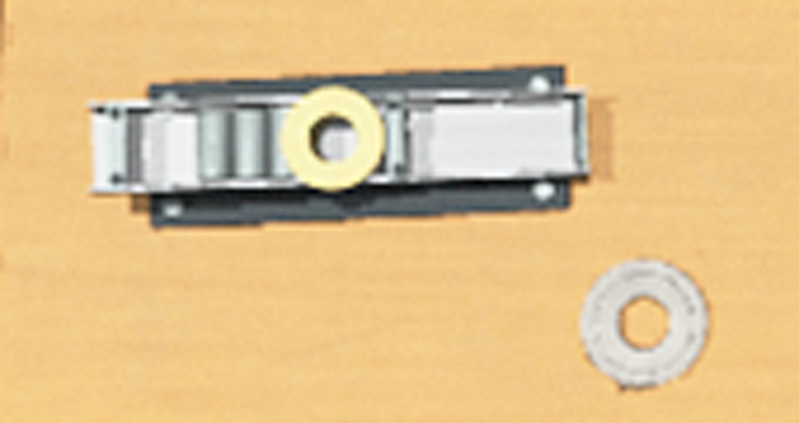

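The flange is at (308,240) in the scene zoom. The pins are uphill of it at about (240,345), and the strap is just downhill at (340,195). The top zoom agrees: plate corners at (148,88), (566,66), (570,205) and (152,226). Next I'll measure these.

```bash
cat >> h.py <<'E'
def tri(d1,p1,d2,p2):
    c1,r1=ray(d1,*p1);c2,r2=ray(d2,*p2);r1=r1/np.linalg.norm(r1);r2=r2/np.linalg.norm(r2)
    s=np.linalg.lstsq(np.stack([r1,-r2],1),c2-c1,rcond=None)[0]
    a=c1+s[0]*r1;b=c2+s[1]*r2; return (a+b)/2,np.linalg.norm(a-b)
def flange(d,box):
    u0,u1,v0,v1=box; im=d['image'][v0:v1,u0:u1]; hsv=cv2.cvtColor(im,cv2.COLOR_RGB2HSV)
    m=(hsv[...,0]>=22)&(hsv[...,0]<36)&(hsv[...,1]>45)&(hsv[...,2]>215)
    m=m.astype(np.uint8)
    k,l,s,c=cv2.connectedComponentsWithStats(m); i=1+np.argmax(s[1:,4]); m=(l==i).astype(np.uint8)
    cs,_=cv2.findContours(m,cv2.RETR_EXTERNAL,cv2.CHAIN_APPROX_NONE); ct=max(cs,key=len)
    e=cv2.fitEllipse(ct); return (e[0][0]+u0,e[0][1]+v0),e[1],e[2],m
E
python3 - <<'E'
from h import *
a=load('a','scene');b=load('a','top')
ea=flange(a,(270,330,300,360));eb=flange(b,(195,250,240,290))
print(ea[:3],eb[:3],ea[3].sum(),eb[3].sum())
P,g=tri(a,ea[0],b,eb[0]); print('flange',P,g)
for d,box,e in((a,(270,330,300,360),ea),(b,(195,250,240,290),eb)):
    C=cloud(d)[box[2]:box[3],box[0]:box[1]][cv2.erode(e[3],np.ones((3,3)))>0]
    C=C[C[:,2]>0.06]; A=np.c_[C[:,:2]-P[:2],np.ones(len(C))]; s=np.linalg.lstsq(A,C[:,2],rcond=None)[0]; print('plane',s,len(C),np.std(A@s-C[:,2]))
    # walls
C=cloud(b);
reg=C[240:300,150:290].reshape(-1,3); reg=reg[(reg[:,2]>0.03)]
print('chute high pts',reg.min(0),reg.max(0),len(reg))
# plate mask
im=b['image'][235:310,150:310]; h=cv2.cvtColor(im,cv2.COLOR_RGB2HSV)
wood=(h[...,0]>8)&(h[...,0]<24)&(h[...,1]>70)
m=(~wood).astype(np.uint8); cv2.imwrite('pics/m1.png',cv2.resize(m*255,None,fx=4,fy=4))
m2=(h[...,2]<110).astype(np.uint8); cv2.imwrite('pics/m2.png',cv2.resize(m2*255,None,fx=4,fy=4))
off=np.array([150,235])
for z in(0.0,.006):
  cs=[onz(b,*(np.array(p)/4.7+off),z)[:2] for p in((148,88),(566,66),(570,205),(152,226))]
  cs=np.array(cs); print(z,cs.round(4).tolist(),cs.mean(0), [np.linalg.norm(cs[i]-cs[i-1]).round(4) for i in range(4)])
  d1=cs[0]-cs[1];d2=cs[3]-cs[2]; print(np.degrees([np.arctan2(d1[1],d1[0]),np.arctan2(d2[1],d2[0])]))
E
```

```text
((296.70026206970215, 329.46753883361816), (24.40321922302246, 27.47518539428711), 83.06063842773438) ((220.39538192749023, 264.06969451904297), (20.15109634399414, 21.100955963134766), 56.60493850708008) 408 271
flange [0.47496178 0.09107389 0.08482231] 0.00016302113078727054
plane [-0.870038    1.17762948  0.08484162] 244 0.019683168890006545
plane [0.00241748 0.03197103 0.08411361] 141 0.001905146834839142
chute high pts [ 0.42766603 -0.09089384  0.03004194] [0.49945526 0.20082335 1.03767666] 1791
0.0 [[0.502, 0.1958], [0.5145, -0.0053], [0.4472, -0.0084], [0.4357, 0.1915]] [0.47483963 0.0934101 ] [np.float64(0.0665), np.float64(0.2014), np.float64(0.0673), np.float64(0.2002)]
[93.55546181 93.31591169]
0.006 [[0.5016, 0.1941], [0.514, -0.0058], [0.4471, -0.0088], [0.4356, 0.1899]] [0.47456687 0.09234442] [np.float64(0.0661), np.float64(0.2003), np.float64(0.0669), np.float64(0.1991)]
[93.55546181 93.31591169]
```

View pics/m2.png

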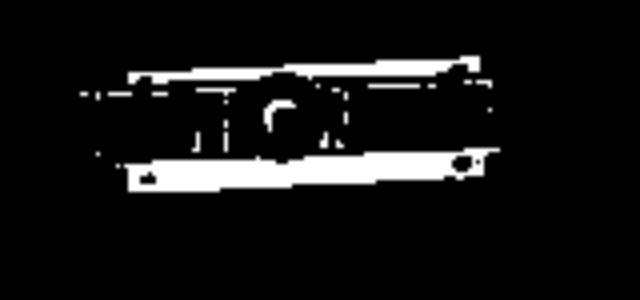

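```bash
python3 - <<'E'
from h import *
for n,box in(('scene',(270,330,300,360)),('top',(195,250,240,290))):
    d=load('a',n); e=flange(d,box); C=cloud(d)[box[2]:box[3],box[0]:box[1]][cv2.erode(e[3],np.ones((3,3)))>0]
    C=C[abs(C[:,2]-.084)<.008]
    ax=np.array([np.cos(np.radians(93.4)),np.sin(np.radians(93.4))])
    s=(C[:,:2]-[.475,.091])@ax
    for lo in np.arange(-.022,.022,.0088): 
        k=(s>=lo)&(s<lo+.0088); print(n,round(lo+.0044,3),k.sum(),np.median(C[k,2]).round(4),C[k,2].std().round(4))
    C=cloud(d).reshape(-1,3);C=C[(C[:,2]>-.01)&(C[:,2]<.15)]
    s=(C[:,:2]-[.475,.091])@ax; t=(C[:,:2]-[.475,.091])@[-ax[1],ax[0]]
    for lo in np.arange(-.12,.12,.02):
        k=(s>=lo)&(s<lo+.02); print('  s',round(lo+.01,3),'floor med',np.median(C[k&(abs(t)<.012),2]).round(4),'max wall',np.percentile(C[k&(abs(t)>.014)&(abs(t)<.021),2],95).round(4))
E
```

```text
scene -0.018 53 0.0826 0.001
scene -0.009 49 0.083 0.001
scene 0.0 35 0.0836 0.001
scene 0.009 65 0.0838 0.0011
scene 0.018 41 0.0843 0.0011
  s -0.11 floor med 0.0338 max wall 0.0536
  s -0.09 floor med 0.0249 max wall 0.057
  s -0.07 floor med 0.029 max wall 0.0611
  s -0.05 floor med 0.0322 max wall 0.0657
  s -0.03 floor med 0.0748 max wall 0.0768
  s -0.01 floor med 0.077 max wall 0.0843
  s 0.01 floor med 0.0831 max wall 0.085
  s 0.03 floor med 0.0647 max wall 0.0821
  s 0.05 floor med 0.0683 max wall 0.0867
  s 0.07 floor med 0.0599 max wall 0.0902
  s 0.09 floor med 0.0634 max wall 0.1003
  s 0.11 floor med 0.0004 max wall 0.0931
top -0.018 26 0.0837 0.0022
top -0.009 29 0.0843 0.002
top 0.0 24 0.0836 0.0018
top 0.009 29 0.0849 0.0018
top 0.018 33 0.0849 0.0015
  s -0.11 floor med 0.0008 max wall 0.0528
  s -0.09 floor med 0.0254 max wall 0.0585
  s -0.07 floor med 0.029 max wall 0.0631
  s -0.05 floor med 0.0339 max wall 0.0664
  s -0.03 floor med 0.0392 max wall 0.0761
  s -0.01 floor med 0.0824 max wall 0.0862
  s 0.01 floor med 0.0807 max wall 0.0872
  s 0.03 floor med 0.0661 max wall 0.0853
  s 0.05 floor med 0.0696 max wall 0.0877
  s 0.07 floor med 0.0606 max wall 0.0935
  s 0.09 floor med 0.0642 max wall 0.1022
  s 0.11 floor med 0.0674 max wall 0.0973
```

```bash
python3 - <<'E'
from h import *
a=load('a','scene');b=load('a','top')
x=cv2.resize(a['image'][300:365,255:340,::-1],None,fx=9,fy=9,interpolation=cv2.INTER_CUBIC)
cv2.imwrite('pics/z3.png',x)
cv2.imwrite('pics/z4.png',cv2.resize(b['image'][240:290,180:265,::-1],None,fx=9,fy=9,interpolation=cv2.INTER_CUBIC))
for n,d,box in(('s',a,(270,330,300,360)),('t',b,(195,250,240,290))):
  im=d['image'][box[2]:box[3],box[0]:box[1]]
  ax=np.array([np.cos(np.radians(93.4)),np.sin(np.radians(93.4)),0]);up=np.array([0,0,1.])
  for th in(0,12):
    nrm=up*np.cos(np.radians(th))-ax*np.sin(np.radians(th)); e1=ax*np.cos(np.radians(th))+up*np.sin(np.radians(th)); e2=np.cross(nrm,e1); c0=np.array([.475,.091,.0848])
    for V in(190,205,215,225):
      hsv=cv2.cvtColor(im,cv2.COLOR_RGB2HSV)
      m=((hsv[...,0]>=22)&(hsv[...,0]<36)&(hsv[...,1]>45)&(hsv[...,2]>V)).astype(np.uint8)
      k,l,s,c=cv2.connectedComponentsWithStats(m); m=(l==1+np.argmax(s[1:,4])).astype(np.uint8)
      ct=max(cv2.findContours(m,0,1)[0],key=len)[:,0]+np.array([box[0],box[2]])
      Q=[]
      for p in ct:
        c,r=ray(d,*p); X=c+r*((c0-c)@nrm)/(r@nrm); Q.append([(X-c0)@e1,(X-c0)@e2])
      Q=np.array(Q); print(n,th,V,'along',Q[:,0].min().round(4),Q[:,0].max().round(4),np.ptp(Q[:,0]).round(4),'across',Q[:,1].min().round(4),Q[:,1].max().round(4),np.ptp(Q[:,1]).round(4))
E
```

```text
s 0 190 along -0.022 0.021 0.0429 across -0.0216 0.0214 0.043
s 0 205 along -0.022 0.021 0.0429 across -0.0216 0.0214 0.043
s 0 215 along -0.022 0.021 0.0429 across -0.0216 0.0214 0.043
s 0 225 along -0.022 0.0203 0.0422 across -0.0216 0.0214 0.043
s 12 190 along -0.0249 0.0234 0.0484 across -0.0217 0.0214 0.0431
s 12 205 along -0.0249 0.0234 0.0484 across -0.0217 0.0214 0.0431
s 12 215 along -0.0249 0.0234 0.0484 across -0.0217 0.0214 0.0431
s 12 225 along -0.0249 0.0226 0.0476 across -0.0217 0.0214 0.0431
t 0 190 along -0.0221 0.0217 0.0438 across -0.0231 0.021 0.0441
t 0 205 along -0.022 0.0217 0.0437 across -0.0214 0.0209 0.0423
t 0 215 along -0.022 0.0217 0.0437 across -0.0214 0.0209 0.0423
t 0 225 along -0.0201 0.0217 0.0419 across -0.0213 0.0209 0.0422
t 12 190 along -0.0218 0.0213 0.0431 across -0.0231 0.0209 0.044
t 12 205 along -0.0217 0.0213 0.043 across -0.0213 0.0208 0.0421
t 12 215 along -0.0217 0.0213 0.043 across -0.0213 0.0208 0.0421
t 12 225 along -0.0199 0.0213 0.0412 across -0.0212 0.0208 0.0421
```

View pics/z3.png

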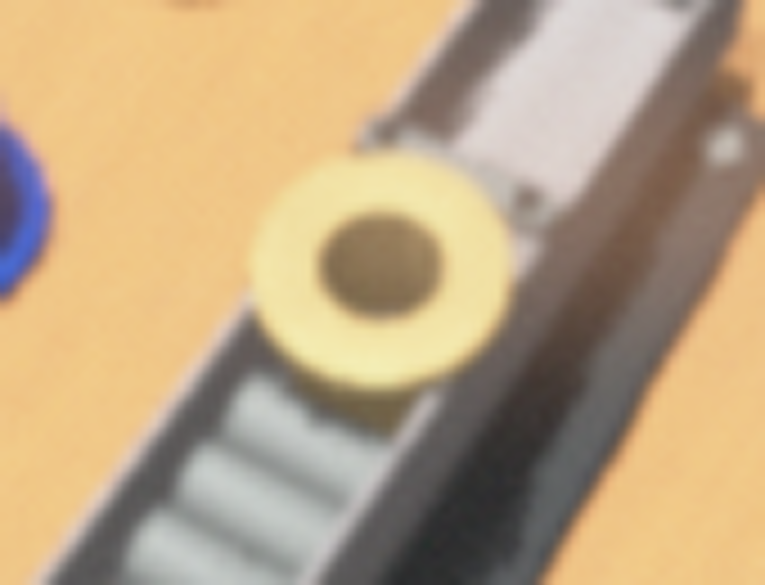

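View pics/z4.png

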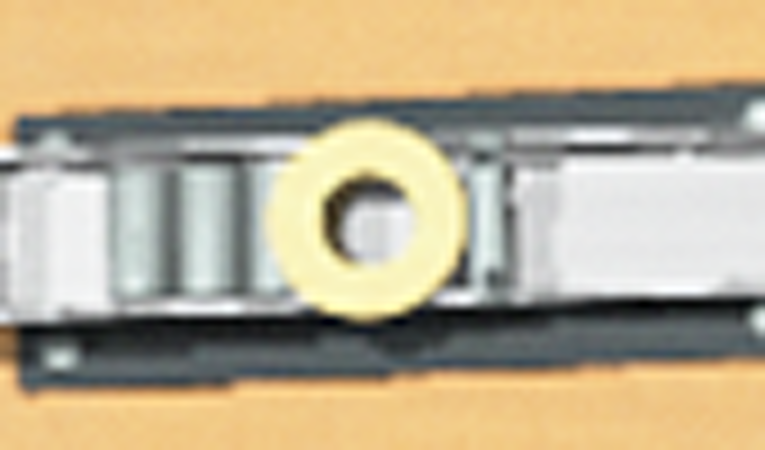

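Both depth maps and the ellipse shape (axis ratio 0.888, the value for a level disc) put the flange within about 2° of level, with its centre at (0.475, 0.091, 0.085). So it leans 12° relative to the chute, and I'll use a vertical tool and a vertical lift. Now the tray.

```bash
python3 - <<'E'
from h import *
b=load('a','top');a=load('a','scene')
cv2.imwrite('pics/z5.png',cv2.resize(b['image'][210:320,395:500,::-1],None,fx=5,fy=5,interpolation=cv2.INTER_CUBIC))
cv2.imwrite('pics/z6.png',cv2.resize(a['image'][135:215,350:475,::-1],None,fx=6,fy=6,interpolation=cv2.INTER_CUBIC))
E
```

```text
(no output)
```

View pics/z5.png

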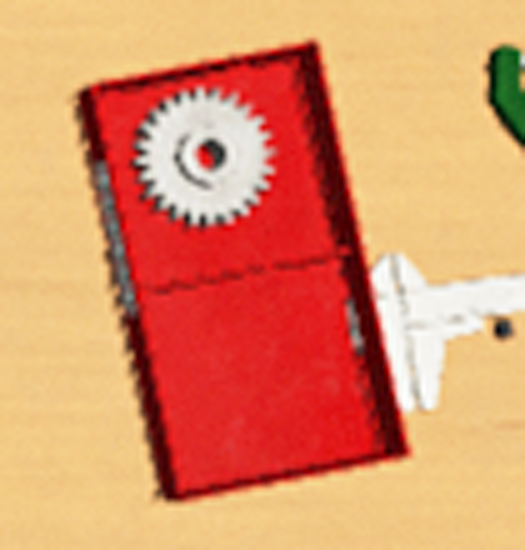

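View pics/z6.png

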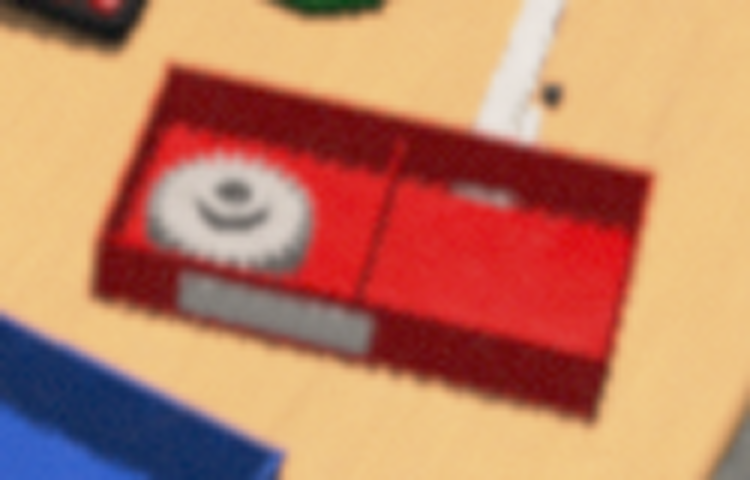

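The top zoom shows the tray rim corners at about (85,90), (316,43), (407,455) and (172,497). In the scene zoom they are (100,240), (170,65), (653,172) and (605,357). The lower (nearer) compartment is empty.

```bash
cat > grasp.py <<'E'
E
python3 - <<'E'
from h import *
a=load('a','scene');b=load('a','top')
T=np.array([(86,91),(316,43),(407,455),(172,497)])/5+[395,210]; S=np.array([(100,240),(170,65),(653,172),(605,357)])/6+[350,135]
X=[]
for s,t in zip(S,T):
    P,g=tri(a,s,b,t); X.append(P); print(P.round(4),g.round(4))
X=np.array(X);c=X.mean(0);yv=(X[2]+X[3]-X[0]-X[1])/2;xv=(X[1]+X[2]-X[0]-X[3])/2
print('centre',c,'len',np.linalg.norm(yv),'wid',np.linalg.norm(xv),'yaw of +y',np.degrees(np.arctan2(yv[1],yv[0])),np.degrees(np.arctan2(xv[1],xv[0])))
print('compartment',c+yv/np.linalg.norm(yv)*.048)
for d,box in((b,(430,465,272,298)),(a,(418,448,167,185))):
    C=cloud(d)[box[2]:box[3],box[0]:box[1]].reshape(-1,3); print('floor',np.median(C,0))
from plant import bot
from scipy.spatial.transform import Rotation as Ro
def q(phi): # tool down, jaw axis y at world angle phi
    y=np.array([np.cos(phi),np.sin(phi),0]);z=np.array([0,0,-1.]);x=np.cross(y,z)
    r=Ro.from_matrix(np.stack([x,y,z],1)).as_quat(); return [r[3],r[0],r[1],r[2]]
for ph in(3.4,183.4):
    for z in(.25,.14,.064): print(ph,z,bot.ik([.475,.091,z],q(np.radians(ph))))
yd=np.degrees(np.arctan2(yv[1],yv[0])); p=c+yv/np.linalg.norm(yv)*.048
for ph in(yd+90,yd-90): print(ph,bot.ik([p[0],p[1],.02],q(np.radians(ph))))
E
```

```text
[ 0.5612 -0.3228  0.0341] 0.0001
[ 0.5844 -0.4278  0.0306] 0.0001
[ 0.401  -0.4631  0.0339] 0.0003
[ 0.3817 -0.3576  0.0383] 0.0007
centre [ 0.48207523 -0.39283915  0.03423247] len 0.18483573210957505 wid 0.10746424957687782 yaw of +y -169.07027264394821 -78.5902254617399
compartment [ 0.43495579 -0.40193828  0.03521444]
floor [ 0.43600737 -0.40845805  0.00147477]
floor [ 0.44455842 -0.43177716  0.00197329]
3.4 0.25 [ 1.36535624e-01 -3.13255412e-01  1.80991084e+00 -4.44089210e-16
  1.64493723e+00  7.71944299e-02]
3.4 0.14 [ 1.36535624e-01 -2.73769009e-01  1.95699636e+00 -4.44089210e-16
  1.45836530e+00  7.71944299e-02]
3.4 0.064 [ 1.36535624e-01 -2.13934103e-01  2.03608424e+00 -4.44089210e-16
  1.31944252e+00  7.71944299e-02]
183.4 0.25 None
183.4 0.14 None
183.4 0.064 None
-79.07027264394821 [-7.89036808e-01  7.70547002e-02  1.83847020e+00 -4.44089210e-16
  1.22606775e+00  5.90999790e-01]
-259.0702726439482 [-7.89036808e-01  7.70547002e-02  1.83847020e+00 -4.44089210e-16
  1.22606775e+00 -2.55059286e+00]
```

```bash
cat >> h.py <<'E'
from scipy.spatial.transform import Rotation as Ro
def q(deg):
    phi=np.radians(deg); y=np.array([np.cos(phi),np.sin(phi),0]);z=np.array([0,0,-1.]);x=np.cross(y,z)
    r=Ro.from_matrix(np.stack([x,y,z],1)).as_quat(); return [r[3],r[0],r[1],r[2]]
E
python3 - <<'E'
from plant import bot
from h import *
bot.move_pose([.475,.091,.17],q(3.4)); print(bot.get_time_s())
r=bot.movel([.475,.091,.085],feed=.15,guard=8); print(r,bot.get_time_s(),bot.get_position(),bot.get_force())
cap(bot,'scene','b');cap(bot,'top','b')
E
```

```text
2.7
False 3.4167 [0.47542998 0.09096686 0.08582428] [-0.60729212  0.21807374  0.79449428]
```

View pics/b_scene.png

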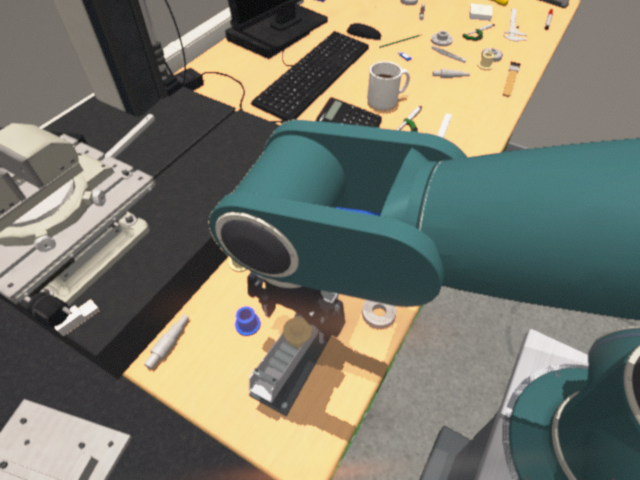

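View pics/b_top.png

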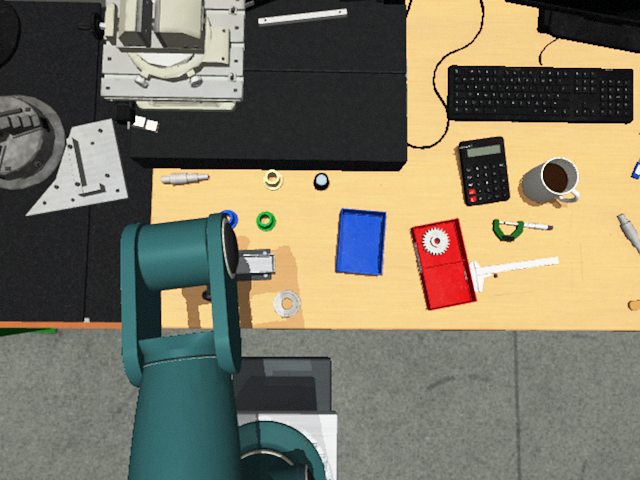

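In the scene view the open fingers, at (262,290) and (333,297), straddle the bush at (297,328), as wanted. I'll go down and grip.

```bash
python3 - <<'E'
from plant import bot
from h import *
r=bot.movel([.475,.091,.065],feed=.08,guard=8); print(r,bot.get_position(),bot.get_force())
bot.grip(0.62,30); print(bot.get_gripper_width(),bot.get_force())
bot.grip(0.0,40); print(bot.get_gripper_width(),bot.get_force(),bot.get_time_s())
E
```

```text
False [0.47463351 0.09095438 0.06435596] [-0.32362484  0.70112524  1.03713503]
0.6202602246522949 [ 0.46508079 -0.65016221 -0.08574596]
0.49569859523888843 [-2.03949587 -0.5123305   3.70506725] 4.5917
```

```bash
python3 - <<'E'
from plant import bot
from h import *
p=bot.get_position()
r=bot.movel([.475,.091,.077],feed=.04,guard=15); print(r,bot.get_position(),bot.get_force(),bot.get_gripper_width())
cap(bot,'scene','c'); d=load('c','scene'); print(bot.get_time_s())
cv2.imwrite('pics/c.png',cv2.resize(d['image'][270:420,220:420,::-1],None,fx=4,fy=4,interpolation=cv2.INTER_CUBIC))
E
```

```text
False [0.4751259  0.09100141 0.07722481] [ 0.30112822 -0.33293112 -1.38092939] 0.4962534442609456
5.0917
```

View pics/c.png

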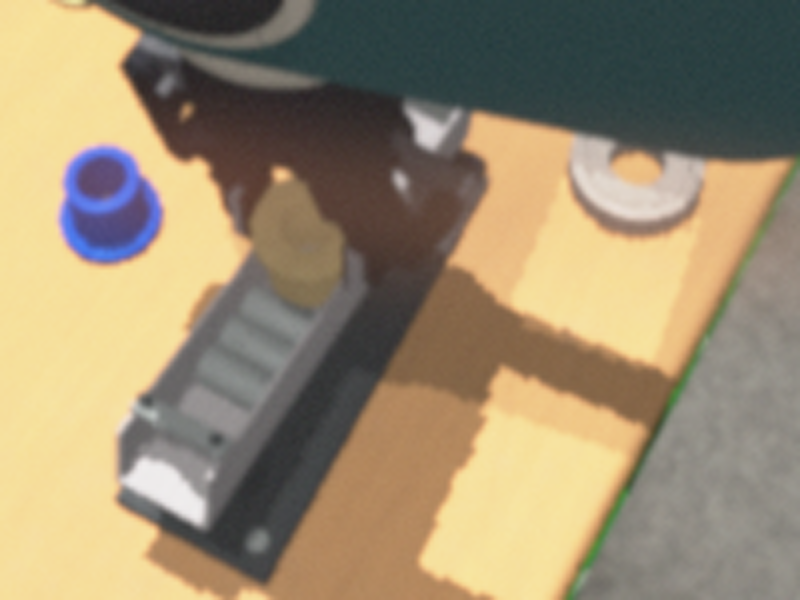

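The bush is held and rising, its flange at about (298,250) in the zoom, with the pins still in place. The load on the wrist matches its weight. I'll keep lifting.

```bash
python3 - <<'E'
from plant import bot
from h import *
r=bot.movel([.475,.091,.125],feed=.08,guard=15); print(r,bot.get_position(),bot.get_force(),bot.get_gripper_width())
r=bot.movel([.475,.091,.17],feed=.15)
cap(bot,'scene','d'); d=load('d','scene'); print(bot.get_time_s())
cv2.imwrite('pics/d.png',cv2.resize(d['image'][270:420,220:420,::-1],None,fx=4,fy=4,interpolation=cv2.INTER_CUBIC))
E
```

```text
False [0.47483662 0.09098483 0.12467302] [-0.40942889  0.73140865 -1.09755298] 0.4943705693864935
6.3417
```

View pics/d.png

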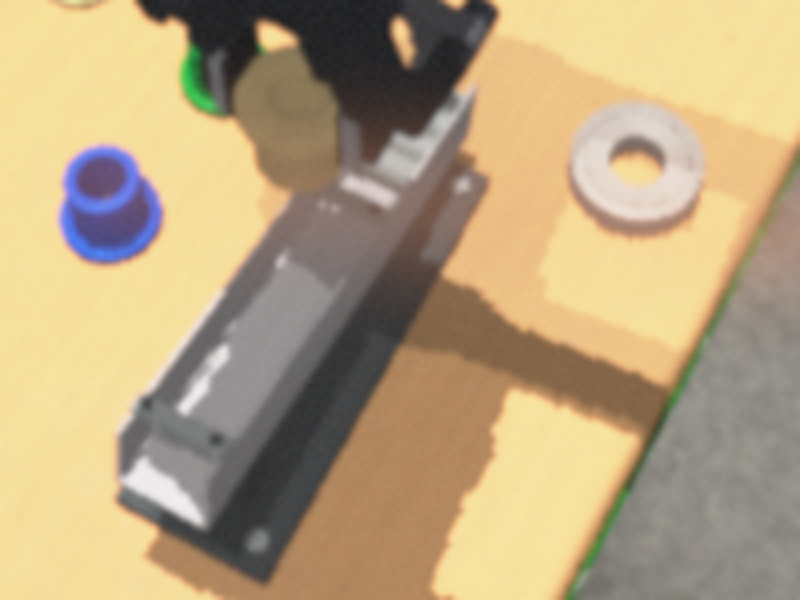

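The pins have rolled down to the low end, at about (420,130) in the zoom, and the bush is held upright at (287,120). Next I'll carry it over the tray.

```bash
python3 - <<'E'
from plant import bot
from h import *
bot.move_pose([.435,-.402,.17],q(-79)); print(bot.get_position(),bot.get_time_s())
bot.movel([.435,-.402,.08],feed=.15)
for n in('scene','top'):
    d=cap(bot,n,'e')
    bx=(100,240,340,520) if n=='scene' else (200,330,380,520)
    cv2.imwrite(f'pics/e_{n}z.png',cv2.resize(d['image'][bx[0]:bx[1],bx[2]:bx[3],::-1],None,fx=4,fy=4,interpolation=cv2.INTER_CUBIC))
print(bot.get_time_s(),bot.get_force(),bot.get_gripper_width())
E
```

```text
[ 0.43550588 -0.40125634  0.17004309] 8.1417
8.9917 [-0.04777652  0.13830701 -1.10415041] 0.49504858704498156
```

View pics/e_scenez.png

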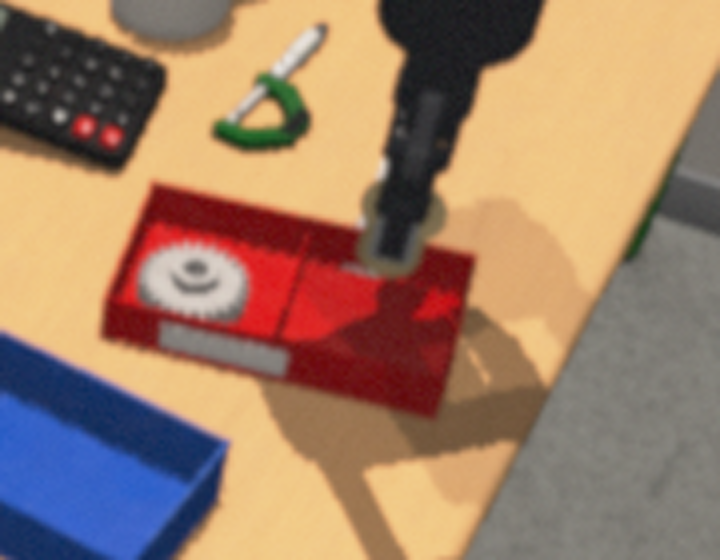

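View pics/e_topz.png

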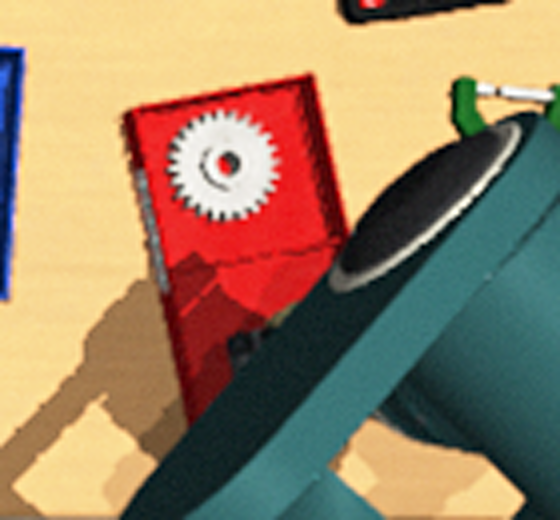

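View pics/e_scene.png

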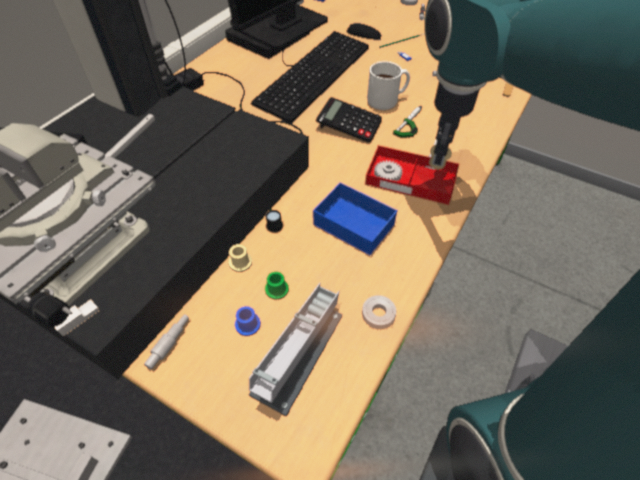

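The bush is upright over the empty compartment at (395,240) in the zoom, and the pins sit in a row at the stop at (318,305). I'll lower it with a force guard.

```bash
python3 - <<'E'
from plant import bot
from h import *
bot.movel([.435,-.402,.028],feed=.1)
print(bot.get_force())
r=bot.movel([.435,-.402,.013],feed=.02,guard=3); print(r,bot.get_position(),bot.get_force(),bot.get_time_s())
E
```

```text
[ 0.55936815 -0.35425587 -1.41302603]
True [ 0.43551609 -0.40207344  0.02076442] [1.73216693 0.43087599 5.12035025] 10.1333
```

```bash
python3 - <<'E'
from plant import bot
from h import *
bot.grip(0.55,20); print(bot.get_gripper_width(),bot.get_force()); bot.dwell(.2)
bot.grip(0.66); print(bot.get_force())
bot.movel([.435,-.402,.10],feed=.1)
bot.movel([.435,-.402,.20],feed=.2)
bot.movej([-1.183, 0.116, 1.442, 0, 1.584, -0.038])
for n in('scene','top'):
    d=cap(bot,n,'f')
f=load('f','scene'); t=load('f','top')
cv2.imwrite('pics/f1.png',cv2.resize(f['image'][130:220,350:480,::-1],None,fx=6,fy=6,interpolation=cv2.INTER_CUBIC))
cv2.imwrite('pics/f2.png',cv2.resize(t['image'][210:320,395:500,::-1],None,fx=5,fy=5,interpolation=cv2.INTER_CUBIC))
cv2.imwrite('pics/f3.png',np.vstack([cv2.resize(f['image'][280:415,240:350,::-1],(440,540)),])) 
cv2.imwrite('pics/f4.png',cv2.resize(t['image'][240:295,160:290,::-1],None,fx=6,fy=6,interpolation=cv2.INTER_CUBIC))
print(bot.get_time_s(),bot.get_force())
E
```

```text
0.5487957156278918 [-0.36856146  0.20472387  0.03534425]
[ 0.41516472 -0.29567062  0.18711517]
13.55 [ 0.78196307  0.17242407 -0.71526153]
```

View pics/f1.png

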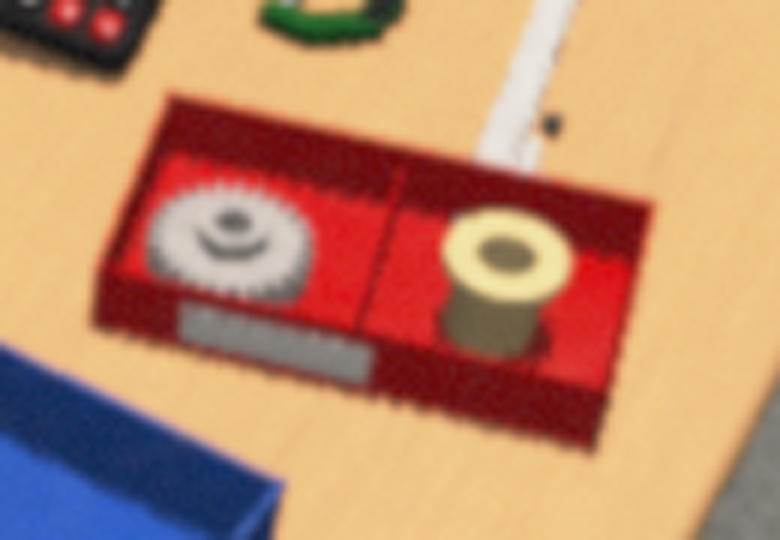

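View pics/f2.png

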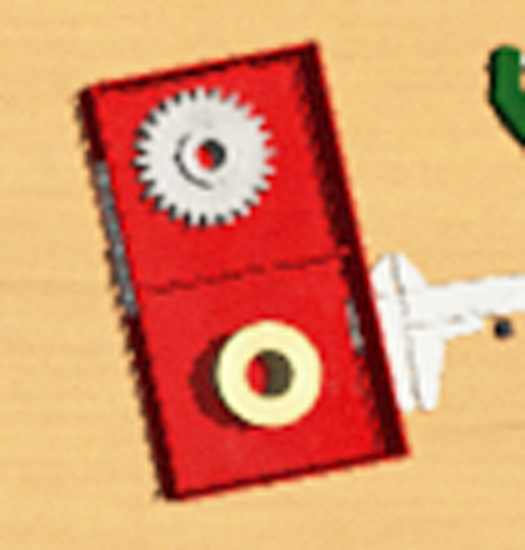

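View pics/f3.png

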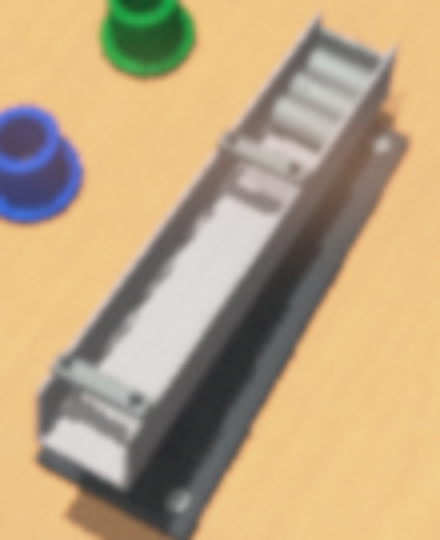

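View pics/f4.png

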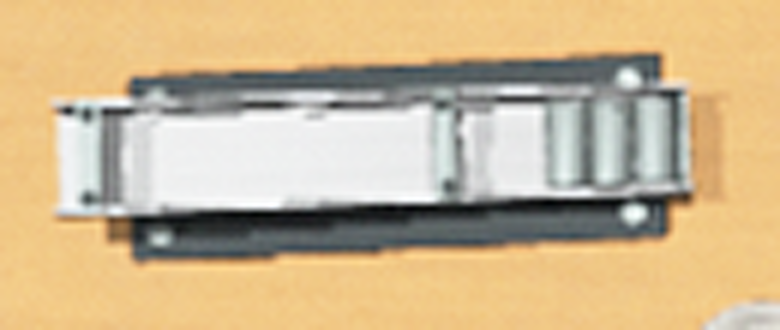

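The bush stands upright in the empty compartment, at (268,372) in the top zoom. The three pins lie in a row at the stop, at x of about 565, 608 and 653 in the chute zoom. I'll check the rear pin numerically, then hand in.

```bash
python3 - <<'E'
from plant import bot
from h import *
t=load('f','top');s=load('f','scene')
ax=np.array([np.cos(np.radians(93.4)),np.sin(np.radians(93.4))])
for u in(565,608,653):
    P=onz(t,u/6+160,140/6+240,.047 if u==565 else .043)
    print(u,((P[:2]-[.4746,.0923])@ax).round(4))
P,g=tri(t,(268/5+395,373/5+210),s,(507/6+350,254/6+130)); print('bush top',P,g)
bot.sign_off()
E
```

```text
565 -0.067
608 -0.0821
653 -0.0983
bush top [ 0.43599551 -0.40007156  0.04104235] 0.0007524373537487621
the job is handed in; nothing more can be done
```

The bush is out of the chute and standing upright in the empty (+y) compartment of the tray. All three pins rolled down and lie in a row against the stop. I gripped the flange rim across the chute with the tool vertical, lifted it straight up, and lowered it under a 3 N force guard. I opened the jaws only partly to let go, backed the arm off to its start pose and handed the job in. The last clock reading, just before that, was 13.6 s of the 32 s allowed.

**Last checks:**
- **Pins:** the rear pin measured x = -67 mm in the chute's frame, matching the target. The other two were at -82 and -98 mm, which fits 16 mm pins touching in a row.
- **Bush:** the flange top is at (0.436, -0.400, 0.041), in the middle of the compartment.

**Where things disagreed:**
- **Lean:** the flange measured within about 2° of level in both views, so I took the 12° lean as relative to the chute rather than the bench.
- **Height:** the flange top came out at 41 mm against an expected 39 mm, and contact in the tray came about 2 mm early. Both are close to the camera calibration's 2 mm.
- **Tray length:** it measured 185 mm against the stated 190 mm, which left the bush well clear of the walls.

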